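Clear the drill slide and index the blank under the drill

TASK

Clear the two bits of scrap wood, the round plug and the mitred offcut, off the bed of the drill slide and drop them in the small grey scrap bin. Then grip the blank carrier by its black pull post and slide it left along the rails, under the drill, until you feel its spring ball click into the notch. Finish holding it there, ball seated and gripper firmly closed on the post, because I will drill the blank while you hold, and leave the other things on the bench where they are.

Things in the scene. Friction and masses are not known exactly. Their poses are not given: they have to be found in the camera images.
- drill_slide: fixed: grey bed, 176 x 547 mm, top at z 20 mm, two steel rails and a small bench drill. Origin: bench level on the rails' centre line. Own y runs along the rails from the load end (right, y -285) to the drill end (left, y +262 mm), x away from the robot; y stays within 22 degrees of the world's y. Rails 14 mm high, 12 mm wide, at x -55 and +55 mm (98 mm free between). End stops 26 mm high
- drill_axis (a point): tip of the drill bit, 76 mm above the bench, in the machine's frame at x 0, y +190 mm; the axis is vertical. Chuck, 33 mm across, from 116 mm up; the drill's head stands from 180 to 340 mm above the bench, 40 mm to either side along the rails (feed handles to 80 mm on the far left side), from 40 mm in front of the axis (towards the robot) to the column behind
- carrier (a joint): travel of the blank carrier along the rails (machine's +y), m: 0 at the load end, 0.306 when the ball sits in the notch (blank under the drill), 0.321 at the far end stop. It starts between 0 and 0.03. Sliding takes 2 to 3 N; about 5 mm before the notch the spring ball begins to pull it in with some 6 N, and some 10 N push it out again either way. Let go within 4 mm of the notch it centres itself
- pull_post (a point): on the axis of the carrier's black upright pull post, 76 mm above the bench: the height to grip at. The post is 20 mm round and stands free from 49 to 101 mm above the bench, on a shoe 134 mm wide across the rails, 40 mm along them, its top at 45 mm. It moves with the carrier, 135 mm behind the blank's centre along the rails
- blank_centre (a point): centre of the top of the birch blank (68 mm across, 10 mm thick) clamped on the carrier, 63 mm above the bench. The carrier's plate is 90 mm long along the rails and 134 mm wide; its front end is 45 mm ahead of this point. It clears the bed by 3 mm and pushes whatever lies in its way. Cleats and knobs beside the blank stand up to 76 mm above the bench
- plug: round wooden hole-saw plug, 32 mm across, 18 mm high, lying flat on the bed between the rails, ahead of the carrier. Origin: centre of its underside, z up
- offcut: mitred wooden offcut, 18 mm high, on the bed between the plug and the drill: 22 mm wide along own y; along own x from -23 mm to +23 mm on the -y side, to +1 mm on the +y side (45 degree cut). Origin: underside, midway between its parallel sides, z up. Grip it closing along own y, at own x of about -10 mm
- scrap_bin: small open grey bin, loose on the bench in front of the slide's load end: 100 mm (own x) by 150 mm (own y), 60 mm high, walls and floor 3 mm thick. Origin: centre of its underside, z up
- clock_motor: bystander: black clock movement, 56 x 56 x 33 mm, origin under its centre
- tub: bystander: lidded tub, 67 mm across, 50 mm high, origin under its centre
- brush: bystander: flat dusting brush, 197 mm long, 40 mm wide, 11 mm high, origin under its middle
- carton: bystander: small white carton, 130 x 88 x 48 mm, origin under its centre

How it is judged:
By the outcome, as a careful person would: the job done as asked, in the order asked, and still so for the second after the job is handed in, while the arm keeps its last pose, push and grip.
It also fails if it takes over 64 s, if anything falls off the work surface, if the arm or the gripper's body presses on something with over 40 N, if the wrist force passes 120 N, or if a joint passes its speed limit or range.

ROBOT

A 7-joint arm with a two-finger parallel gripper is mounted at the origin on the work surface; the furniture and walls round the work are solid. World frame = base frame: x ahead of the robot, y to its left, z up, the work surface at z = 0. Lengths are in mm, angles in rad, forces in N, time in s.
With the tool pointing down it reaches from about 425 to 875 mm from the base axis. Payload 8.4 kg.
Tool frame: the origin (TCP) lies between the finger pads; the fingertips stand 8 mm ahead of it and the grasp point (between the pads) lies 11 mm behind it; y points along the fingers, x is the direction in which the jaws open and shut, and the axes are right-handed (so a half turn about y gives the same grasp; the last joint's range is limited). The gripper opens to 85 mm and grips with 20 to 120 N. Pads are 22 mm wide; open, the fingers measure 114 mm over their backs; the gripper's body (76 mm by 85 mm) begins 54 mm behind the grasp point. The pads swing forward as they close: fully open they stand 13 mm farther back than shut.
Start: joints at [1.234, 0.333, 0.04, 1.465, -0.013, 1.343, -0.059], TCP at [153.096, -631.685, 239.308] pointing down, gripper open.
Joint ranges: [-2.58, 2.58], [-0.38, 2.09], [-1.3, 1.39], [0.25, 2.4], [-1.5, 4.64], [0.08, 2.09], [-2.65, 2.65]. Speed limits (rad/s): [2.22, 2.22, 2.79, 2.79, 3.14, 3.14, 3.14].

INTERFACE

Orientations are given as a unit quaternion [x, y, z, w].
In Python, from rig import r gives the robot as it stands. The module is installed in compiled form; this text tells all that it offers.
- The arm moves only by the tool arm_command, never from a script. Its argument "rows" is a list that holds one entry, the list of rows, each a list of 7 numbers: the shift along the tool's x, y, z in mm, then the turn, a rotation vector about the tool's x, y, z in rad, then the finger opening in mm, from 0 to 85.4. In form: [[[tx, ty, tz, rx, ry, rz, hand], ...]]. A call has 1 to 5 rows; each row shifts and turns the commanded pose from where the row before left it, along the tool's axes as they then stand; what a row does not reach is not made up. A row lasts 1/10 s, in which the tool goes at most 50 mm and 8.59 degrees, less where a joint would pass 70% of its speed; a pose out of reach is approached as far as the arm can. A call with a gripper value outside its range is refused whole. The fingers move at their own pace and stop on an object; the grip force is fixed at half the most. Time passes only in rows, so rows that do not move let the fingers close. It gives the time, the measured TCP pose, the force and the opening at its end, in the units of the state.
- r.observe(): the state, without advancing time (a new reading comes with each control period).
- r.camera(name): name is "scene" or "top" or "wrist"; returns a dict with "color" (384x512x3 uint8, red, green, blue), "fx", "fy", "cx", "cy" (pixels), "R" (3x3) and "t" (3): a world point X has camera coordinates R X + t. Camera axes: x right, y down, z forward; pixel columns grow to the right and rows downward; lengths in mm; the calibration is good to about 2 mm. A picture is of the moment at which its call begins. There is no depth.
- r.sign_off(): hands the job in, once; it reports no verdict.
Trained networks look in a picture, given as the dict that the camera call returned (one of the last four; its "shot" number tells which), for a name from the list of things; names that differ only in an ending like _2 or _b are one class to them, and where a whole thing is asked for, a point or a joint stands for the part that bears it (a point fixed in the world has none). Each returns a list of dicts, best first, with "conf" (0 to 1); they miss things now and then, are a little off and sometimes report something else, mostly with a low value. They report only what shows in the picture. A call takes as long as a camera call.
- r.look_for(picture, name): "box" ([left, top, width, height] in pixels, round what is visible of it).
- r.trace(picture, name): "region" (384x512 bool, what is visible of it) and "box" ([left, top, width, height] in pixels, round what is visible of it).
- r.spot_point(picture, name): "point" ([column, row] in pixels: a listed point, or the origin of a listed thing).
The state is a dict: "time_s": time; "q": joint angles; "joint_vel": joint speeds; "joint_efforts": joint torques, N m; "ee_pos": TCP position; "ee_rot": TCP orientation; "force": force on the tool from outside, world axes, zero at the start; "ft_torque": the same for the moment, N m; "grip_width": finger opening in mm.
Only numpy, scipy, OpenCV 4.12 (cv2) and the standard library are available. Lean on these libraries where they do the work, as an engineer would, in place of code of your own. Each camera call takes 0.05 s, during which the arm holds its last target.

## Working session

There is one attempt and no reset: what is moved stays moved. The work goes in short steps, Python scripts to look and compute and a tool call to move; the robot and the scene stay as the last step left them, time stands still between calls to the robot, and variables do not carry over. Pictures are saved under pics/ and viewed, and the job is handed in when it is done.

Besides the shell and the picture viewer there is one more tool, called after "Emit:" by a JSON object that holds its "api" and its "payload", one argument or row to a line. arm_command: Moves the arm, as the interface text tells. Its arguments: {"type":"object","properties":{"rows":{"type":"array","items":{"type":"array","items":{"type":"array","items":{"type":"number"}}}}},"required":["rows"]}

```bash
mkdir -p pics; python3 - <<'E'
from rig import r
import cv2,pickle
print(r.observe())
names=["drill_slide","drill_axis","pull_post","blank_centre","plug","offcut","scrap_bin","clock_motor","tub","brush","carton"]
for c in ["scene","top"]:
    p=r.camera(c); cv2.imwrite(f"pics/{c}0.png",cv2.cvtColor(p["color"],cv2.COLOR_RGB2BGR))
    pickle.dump(p,open(f"{c}0.pkl","wb"))
    print(c,p["fx"],p["R"],p["t"])
    for n in names:
        print(n,[(x["point"],round(x["conf"],2)) for x in r.spot_point(p,n)[:2]],[(x["box"],round(x["conf"],2)) for x in r.look_for(p,n)[:1]])
E
```

```text
{'time_s': 0.0, 'q': array([ 1.2337705 ,  0.33390184,  0.03987705,  1.4663033 , -0.0133911 ,
        1.343293  , -0.05852395]), 'joint_vel': array([-0.00234293, -0.0005318 , -0.00089801, -0.00101412, -0.00092676,
        0.00027112,  0.00023787]), 'joint_efforts': array([ 5.47622244e-05, -6.58557773e+01,  1.36529278e+00, -4.05560553e+01,
        1.67720031e-02,  1.24982087e-02, -5.62614744e-06]), 'ee_pos': array([ 152.99332773, -631.26929023,  238.41148755]), 'ee_rot': array([-0.55545214,  0.43764513, -0.4366836 ,  0.5560999 ]), 'force': array([-0.11764387,  0.18700688,  0.47393972]), 'ft_torque': array([ 0.00824832,  0.01722215, -0.0259482 ]), 'grip_width': 85.36090379866748}
scene 473.45138318093194 [[-0.69709719 -0.71693183 -0.008016  ]
 [-0.49976727  0.49389649 -0.71154686]
 [ 0.51408967 -0.49201118 -0.70259292]] [ 360.5668803   349.55259056 1273.38352373]
drill_slide [([246.6, 214.9], 0.73)] [([167.2, 147.6, 119.7, 131.7], 0.78)]
drill_axis [([231.1, 244.1], 0.95)] [([168.5, 145.6, 120.0, 133.1], 0.84)]
pull_post [([264.4, 150.4], 0.84)] [([239.1, 146.3, 41.0, 50.9], 0.84)]
blan
[... 917 characters left out ...]
27.4, 187.4], 0.22)] [([245.6, 136.9, 56.2, 50.6], 0.59)]
blank_centre [([265.5, 167.3], 0.62), ([303.0, 227.8], 0.2)] [([246.2, 136.5, 51.2, 49.7], 0.64)]
plug [([244.8, 187.1], 0.63), ([263.0, 166.5], 0.48)] [([352.6, 192.9, 16.1, 41.4], 0.33)]
offcut [([227.9, 187.2], 0.54)] []
scrap_bin [([361.8, 217.0], 0.7), ([303.6, 224.1], 0.68)] [([284.0, 210.3, 45.0, 29.9], 0.69)]
clock_motor [([272.1, 216.5], 0.7), ([145.3, 173.7], 0.46)] [([262.5, 209.7, 12.7, 19.2], 0.72)]
tub [([143.4, 174.7], 0.78), ([359.3, 212.5], 0.34)] [([132.4, 163.0, 21.5, 23.6], 0.52)]
brush [([359.8, 216.0], 0.76)] [([351.4, 191.7, 19.6, 41.1], 0.49)]
carton [([146.8, 216.4], 0.65)] [([131.7, 198.9, 25.4, 32.7], 0.81)]
```

```bash
python3 - <<'E'
import cv2
a=cv2.imread("pics/top0.png")[120:260,110:400]; cv2.imwrite("pics/top0z.png",cv2.resize(a,None,fx=2.7,fy=2.7,interpolation=cv2.INTER_CUBIC))
a=cv2.imread("pics/scene0.png")[130:350,100:400]; cv2.imwrite("pics/scene0z.png",cv2.resize(a,None,fx=2.6,fy=2.6,interpolation=cv2.INTER_CUBIC))
E
```

```text
(no output)
```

View pics/top0z.png

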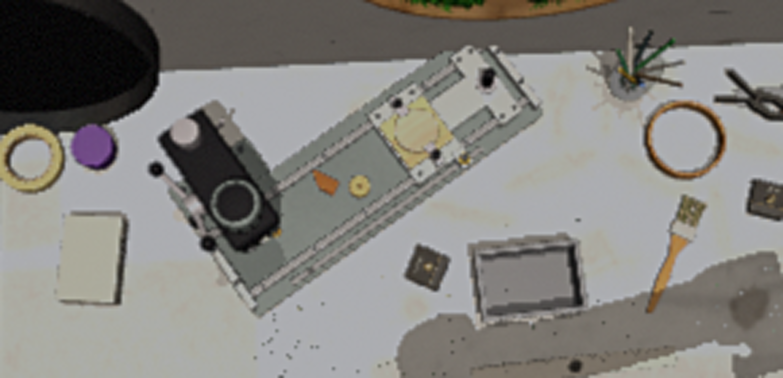

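View pics/scene0z.png

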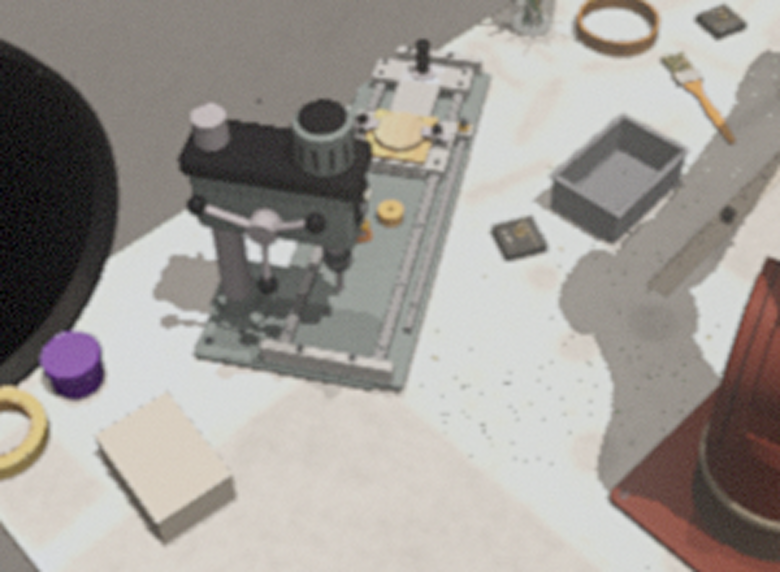

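```bash
cat > h.py <<'E'
import numpy as np,pickle,cv2
from scipy.spatial.transform import Rotation as Ro
def ray(p,uv):
    R=np.array(p["R"]);t=np.array(p["t"])
    d=R.T@np.array([(uv[0]-p["cx"])/p["fx"],(uv[1]-p["cy"])/p["fy"],1.]); return -R.T@t,d
def atz(p,uv,z):
    o,d=ray(p,uv); return o+d*(z-o[2])/d[2]
def proj(p,X):
    c=np.array(p["R"])@np.array(X,float)+np.array(p["t"]); return np.array([p["fx"]*c[0]/c[2]+p["cx"],p["fy"]*c[1]/c[2]+p["cy"]])
def tri(obs):
    A=np.zeros((3,3));b=np.zeros(3)
    for p,uv in obs:
        o,d=ray(p,uv);d=d/np.linalg.norm(d);M=np.eye(3)-np.outer(d,d);A+=M;b+=M@o
    return np.linalg.solve(A,b)
E
python3 - <<'E'
from h import *
t=pickle.load(open("top0.pkl","rb"));s=pickle.load(open("scene0.pkl","rb"))
print(t["cx"],t["cy"])
for n,a,b,z in [("axis",(206.7,209.5),(231.1,244.1),76),("post",(287.7,147.2),(264.4,150.4),76),("blank",(265.5,167.3),(254.1,181.9),63),("plug",(244.8,187.1),(250.9,217),20),("bin",(303.6,224.1),(333.6,206.6),0),("clock",(272.1,216.5),(298.5,222),0),("slide",(249,186.9),(246.6,214.9),0)]:
    print(n,tri([(t,a),(s,b)]).round(),atz(t,a,z).round(1),atz(s,b,z).round(1))
print("offc",atz(t,(230.4,187.4),38).round(1))
post=atz(t,(287.7,147.2),76);ax=atz(t,(206.7,209.5),76)
d=ax-post;print(np.degrees(np.arctan2(-d[0],d[1])),np.linalg.norm(d[:2]))
from rig import r
o=r.observe(); print(Ro.from_quat(o["ee_rot"]).as_matrix().round(3))
for c in ["wrist"]:
    p=r.camera(c); cv2.imwrite("pics/w0.png",cv2.cvtColor(p["color"],cv2.COLOR_RGB2BGR))
    R=Ro.from_quat(o["ee_rot"]).as_matrix()
    C=-p["R"].T@p["t"]; print("cam in tool",R.T@(C-o["ee_pos"]), (p["R"]@R).round(2))
E
```

```text
247.65588843766326 187.64061086226525
axis [467. 161.  60.] [463.2 157.8  76. ] [458.5 169.5  76. ]
post [ 697. -188.   82.] [ 706.6 -183.6   76. ] [ 692.6 -197.4   76. ]
blank [636. -90.  33.] [629.  -87.9  63. ] [611.3 -68.8  63. ]
plug [564.  -1. -20.] [558.9   1.3  20. ] [533.1  21.2  20. ]
bin [ 397. -238.  -21.] [ 394.2 -235.5    0. ] [ 386.8 -219.9    0. ]
clock [ 438. -107.  -30.] [ 432.3 -106.6    0. ] [422.5 -85.7   0. ]
slide [577. -11. -31.] [563.1 -16.5   0. ] [563.4  12.6   0. ]
offc [556.8  60.9  38. ]
35.48588051035814 419.2871870349321
[[ 0.236 -0.     0.972]
 [-0.972  0.     0.236]
 [-0.    -1.    -0.   ]]
cam in tool [   0.14192668 -135.23780377   77.21620295] [[ 1.   -0.    0.  ]
 [ 0.   -0.3  -0.95]
 [ 0.    0.95 -0.3 ]]
```

View pics/w0.png

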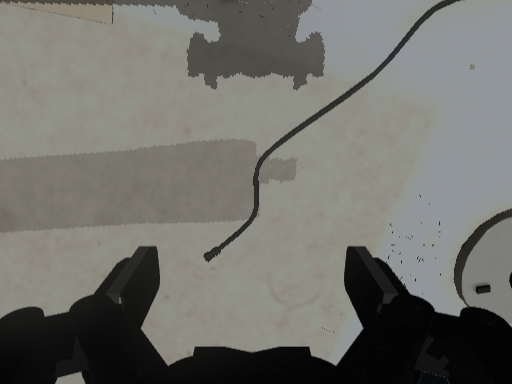

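View pics/top0.png

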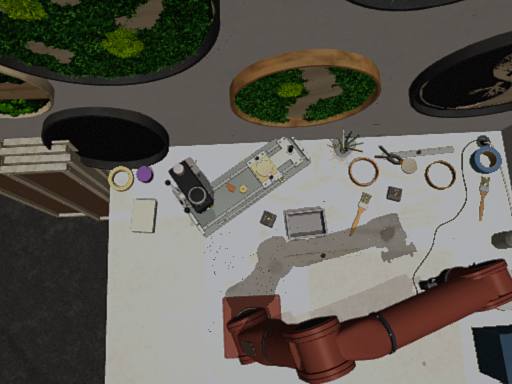

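View pics/scene0.png

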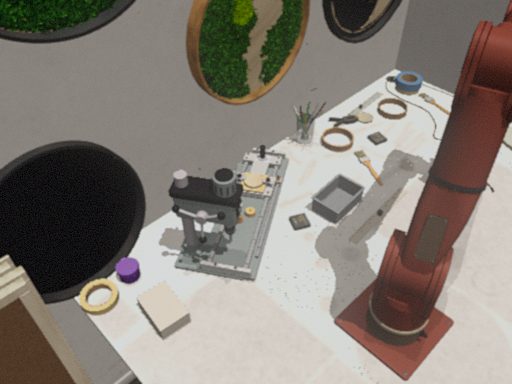

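```bash
python3 - <<'E'
from h import *
t=pickle.load(open("top0.pkl","rb"));s=pickle.load(open("scene0.pkl","rb"))
print(s["cx"],s["cy"])
for uv in [(310.4,160),(205.6,236.7)]: print(atz(t,uv,20))
for zx,zy in [(490,67),(405,388),(198,355)]: print(atz(s,(100+zx/2.6,130+zy/2.6),20))
for X in [(0,0,0),(153,-632,239)]: print(proj(t,X),proj(s,X))
E
```

```text
259.12267649771775 192.3305879912142
[ 662.55488126 -282.13110889   20.        ]
[359.95029852 171.00128366  20.        ]
[ 656.75058962 -286.07327747   20.        ]
[349.05620078 176.66343588  20.        ]
[544.59100647 311.92633902  20.        ]
[251.77085514 326.17468668] [393.18353485 322.29626951]
[431.8938426  279.93111225] [482.40893857 126.10939973]
```

Emit:
{"api": "arm_command", "payload": {
  "rows": [
    [[-33, -10, 33, 0, 0, 0, 60], [-33, -10, 33, 0, 0, 0, 60], [-33, -10, 33, 0, 0, 0, 60], [-33, -10, 33, 0, 0, 0, 60], [-33, 0, 33, 0, 0, 0, 60]]
  ]
}}

```text
time_s: 2.85
ee_pos: [275.7, -431.3, 281.0]
ee_rot: [0.556, -0.436, 0.438, -0.555]
force: [0.3, -0.6, 0.1]
grip_width: 60.2
```

Emit:
{"api": "arm_command", "payload": {
  "rows": [
    [[-33, 0, 33, 0, 0, 0, 60], [-33, 0, 33, 0, 0, 0, 60], [-33, 0, 33, 0, 0, 0, 60], [-33, 0, 33, 0, 0, 0, 60], [-33, 0, 33, 0, 0, 0, 60]]
  ]
}}

```text
time_s: 3.35
ee_pos: [396.7, -231.5, 279.7]
ee_rot: [0.556, -0.437, 0.438, -0.556]
force: [1.5, -0.6, -0.5]
grip_width: 60.1
```

Emit:
{"api": "arm_command", "payload": {
  "rows": [
    [[-33, 0, 33, 0, -0.1, 0, 60], [-33, 0, 33, 0, -0.1, 0, 60], [-33, 0, 33, 0, -0.1, 0, 60], [-20, 0, 20, 0, -0.05, 0, 60], [0, 0, 0, 0, 0, 0, 60]]
  ]
}}

```text
time_s: 3.85
ee_pos: [464.4, -75.4, 279.7]
ee_rot: [-0.624, 0.331, -0.331, 0.625]
force: [-1.3, 0.6, 0.3]
grip_width: 60.0
```

```bash
python3 - <<'E'
from h import *
from rig import r
o=r.observe();print(o["time_s"],o["q"],o["ee_pos"],Ro.from_quat(o["ee_rot"]).as_matrix().round(3))
p=r.camera("wrist"); pickle.dump(p,open("w1.pkl","wb")); cv2.imwrite("pics/w1.png",cv2.cvtColor(p["color"],cv2.COLOR_RGB2BGR))
for n,z in [("plug",20),("offcut",20),("blank_centre",63),("drill_axis",76),("scrap_bin",0)]:
    for x in r.spot_point(p,n)[:2]: print(n,x["point"],round(x["conf"],2),atz(p,x["point"],z).round(1))
E
```

```text
3.85 [ 0.61853419 -0.03158731 -0.53225737  1.79705699 -0.01723916  1.37084983
 -0.88456057] [464.37284836 -75.35276854 279.7179072 ] [[ 0.562  0.001  0.827]
 [-0.827  0.001  0.562]
 [-0.    -1.     0.001]]
plug [231.4, 50.7] 0.89 [547.8   8.9  20. ]
offcut [191.9, 7.6] 0.6 [560.   68.7  20. ]
blank_centre [346.4, 29.9] 0.74 [626.2 -80.   63. ]
drill_axis [40.4, 22.1] 0.56 [463.7 167.6  76. ]
scrap_bin [241.5, 179.1] 0.63 [422.6 -87.6   0. ]
scrap_bin [310.5, 255.0] 0.62 [ 383.6 -234.3    0. ]
```

View pics/w1.png

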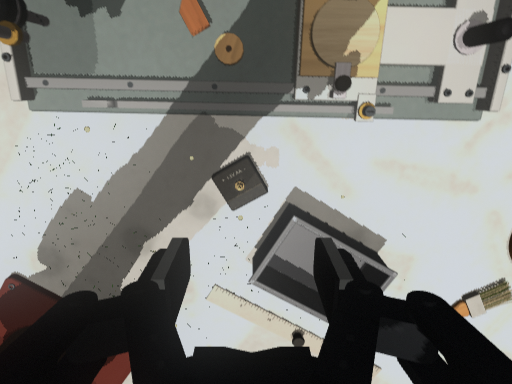

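```bash
python3 - <<'E'
from h import *
p=pickle.load(open("w1.pkl","rb"))
a=atz(p,(30,80),34);b=atz(p,(430,91),34);d=a-b
print(a,b,np.degrees(np.arctan2(-d[0],d[1])))
a=atz(p,(30,110),20);b=atz(p,(470,119),20);d=a-b
print(a,b,np.degrees(np.arctan2(-d[0],d[1])))
print(atz(p,(228.5,48.5),38))
print("post",[atz(p,(465,37),45),atz(p,(505,24),101)])
for uv in [(291,207),(396,272),(252,281)]: print("bin rim",atz(p,uv,60))
E
```

```text
[393.84694213 178.59243488  34.        ] [ 638.77366515 -202.75843632   34.        ] 32.7110439164519
[356.66921574 173.01126681  20.        ] [ 646.29134183 -271.8277278    20.        ] 33.06701672513789
[546.99987294  10.83221873  38.        ]
post [array([ 696.27647126, -190.15429614,   45.        ]), array([ 698.24311055, -187.89047631,  101.        ])]
bin rim [ 442.27108646 -147.14881272   60.        ]
bin rim [ 446.13570635 -309.36917545   60.        ]
bin rim [ 332.63431443 -165.87819323   60.        ]
```

Emit:
{"api": "arm_command", "payload": {
  "rows": [
    [[-12, 0, 30, 0, 0, 0, 60], [-12, 0, 30, 0, 0, 0, 60], [0, 0, 20, 0, 0, 0, 60], [0, 0, 0, 0, 0, 0, 60]]
  ]
}}

```text
time_s: 4.55
ee_pos: [517.8, -14.5, 279.1]
ee_rot: [-0.623, 0.334, -0.333, 0.624]
force: [-0.8, -0.5, 0.3]
grip_width: 59.8
```

```bash
python3 - <<'E'
from h import *
from rig import r
o=r.observe();print(o["time_s"],o["q"],o["ee_pos"],Ro.from_quat(o["ee_rot"]).as_matrix().round(3))
p=r.camera("wrist"); pickle.dump(p,open("w2.pkl","wb")); cv2.imwrite("pics/w2.png",cv2.cvtColor(p["color"],cv2.COLOR_RGB2BGR))
for n,z in [("plug",20),("offcut",20),("pull_post",76),("drill_axis",76)]:
    for x in r.spot_point(p,n)[:2]: print(n,x["point"],round(x["conf"],2),atz(p,x["point"],z).round(1))
for n in ["plug","offcut"]:
  for x in r.trace(p,n)[:1]:
    m=x["region"].astype(np.uint8); c=max(cv2.findContours(m,0,2)[0],key=cv2.contourArea)
    print(n,x["box"],x["conf"],cv2.minAreaRect(c), cv2.approxPolyDP(c,3,True).reshape(-1,2).tolist())
E
```

```text
4.55 [ 0.52527642  0.08526412 -0.61263513  1.69558861  0.04855147  1.37627616
 -1.0767356 ] [517.82130543 -14.5497739  279.05965673] [[ 0.556  0.     0.831]
 [-0.831  0.001  0.556]
 [-0.001 -1.     0.001]]
plug [244.1, 121.9] 0.81 [543.1  13.3  20. ]
offcut [263.4, 106.0] 0.71 [571.5   4.4  20. ]
offcut [209.7, 82.2] 0.68 [558.9  71.9  20. ]
pull_post [493.9, 113.8] 0.94 [ 698.9 -194.2   76. ]
drill_axis [78.8, 108.8] 0.64 [465.1 163.9  76. ]
plug [232.8, 106.1, 28.8, 24.6] 0.73 ((247.0, 120.5), (27.0, 26.0), 90.0) [[243, 107], [236, 112], [234, 125], [241, 133], [249, 134], [259, 126], [260, 116], [256, 109]]
offcut [200.8, 59.2, 25.3, 49.7] 0.62 ((210.1426544189453, 84.77339935302734), (41.51529312133789, 19.659053802490234), 62.44719314575195) [[207, 63], [202, 90], [214, 106], [227, 96]]
```

View pics/w2.png

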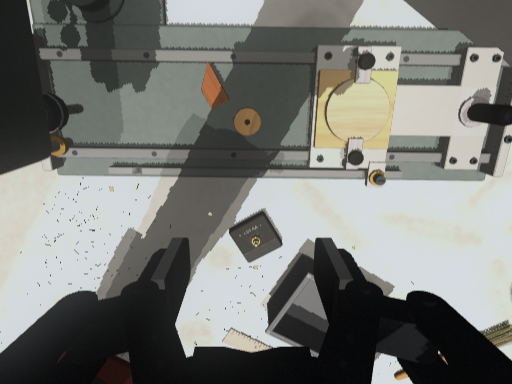

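```bash
python3 - <<'E'
from h import *
a=cv2.imread("pics/w2.png")[50:145,180:280]; cv2.imwrite("pics/w2z.png",cv2.resize(a,None,fx=6,fy=6,interpolation=cv2.INTER_CUBIC))
p=pickle.load(open("w2.pkl","rb")); print(atz(p,(247,122),38))
E
```

```text
[546.64658154  11.11145369  38.        ]
```

View pics/w2z.png

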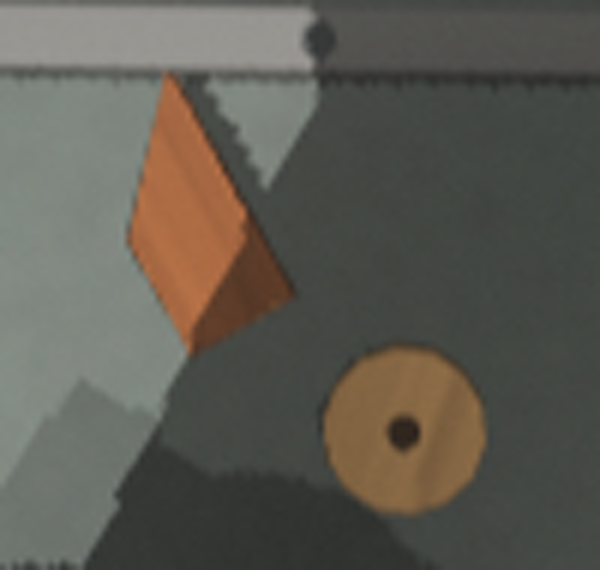

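```bash
python3 - <<'E'
from h import *
p=pickle.load(open("w2.pkl","rb"))
P={k:atz(p,(180+u/6,50+v/6),38)[:2] for k,(u,v) in dict(A=(168,72),E=(295,290),C=(190,355),D=(128,240)).items()}
for k in P: print(k,P[k].round(1))
ex=P['A']-P['E'];L=np.linalg.norm(ex);ex/=L; ey=np.array([-ex[1],ex[0]])
print("L",L,"CD",np.linalg.norm(P['D']-P['C']),"w",ey@(P['C']-P['E']),"az",np.degrees(np.arctan2(ex[1],ex[0])))
org=P['E']+ex*23+ey*11;print("origin",org,"grip",org-10*ex)
E
```

```text
A [576.8  82.4]
E [557.4  42.5]
C [536.2  52.7]
D [547.6  73.3]
L 44.44072626336761 CD 23.595542217316705 w 23.522192667661333 az 64.06806298863516
origin [557.56795773  67.97251007] grip [553.19492633  58.97936843]
```

Emit:
{"api": "arm_command", "payload": {
  "rows": [
    [[-5, 10, 38, 0, 0, 0, 50], [0, 45, 0, 0, 0, 0, 50], [0, 45, 0, 0, 0, 0, 50], [0, 45, 0, 0, 0, 0, 50], [0, 20, 0, 0, 0, 0, 50]]
  ]
}}

```text
time_s: 5.4
ee_pos: [543.1, 8.7, 110.4]
ee_rot: [0.624, -0.335, 0.332, -0.622]
force: [-0.6, -1.0, 0.1]
grip_width: 50.2
```

```bash
python3 - <<'E'
from h import *
from rig import r
o=r.observe();print(o["time_s"],o["q"],o["ee_pos"],o["grip_width"])
p=r.camera("wrist"); pickle.dump(p,open("w3.pkl","wb")); cv2.imwrite("pics/w3.png",cv2.cvtColor(p["color"],cv2.COLOR_RGB2BGR))
E
```

```text
5.4 [ 0.4426186   0.29075301 -0.62097806  1.84797432  0.19082278  1.06756109
 -1.23554893] [543.0696232    8.74084991 110.41622446] 50.2094298469873
```

View pics/w3.png

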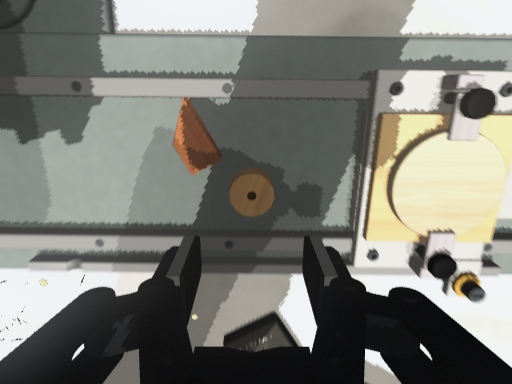

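```bash
python3 - <<'E'
from h import *
from rig import r
p=pickle.load(open("w3.pkl","rb"));o=r.observe();R=Ro.from_quat(o["ee_rot"]).as_matrix()
X=atz(p,(252,194),38); print(X, R.T@(X-o["ee_pos"]),p["t"],-p["R"].T@p["t"])
P={k:atz(p,uv,38)[:2] for k,uv in dict(A=(185,97),E=(221,155),C=(195,174),D=(173,143)).items()}
ex=P['A']-P['E'];L=np.linalg.norm(ex);ex/=L; ey=np.array([-ex[1],ex[0]])
print("L",L,"CD",np.linalg.norm(P['D']-P['C']),"w",ey@(P['C']-P['E']),"az",np.degrees(np.arctan2(ex[1],ex[0])))
org=P['E']+ex*23+ey*11;print("origin",org,"grip",org-10*ex)
cd=P['D']-P['C'];print(np.degrees(np.arctan2(cd[1],cd[0])))
E
```

```text
[548.87904107  12.17613964  38.        ] [ 1.03622541 70.684908    7.9295371 ] [-293.85290655  433.53354487  397.78313328] [608.04066899  51.33890654 245.32253843]
L 42.51697472876431 CD 24.716441827993304 w 21.930095889780443 az 63.8690198247146
origin [560.36957021  69.70128936] grip [555.96532347  60.7233937 ]
65.96593014976443
```

Emit:
{"api": "arm_command", "payload": {
  "rows": [
    [[1, 30, 7, 0, 0, 0, 50], [0, 30, 0, 0, 0, 0, 50], [0, 14, 0, 0, 0, 0, 50], [0, 4, 0, 0, 0, 0, 50], [0, 0, 0, 0, 0, 0, 20]]
  ]
}}

```text
time_s: 5.95
ee_pos: [552.2, 12.4, 37.0]
ee_rot: [-0.623, 0.334, -0.334, 0.623]
force: [0.3, -0.1, 0.3]
grip_width: 36.5
```

Emit:
{"api": "arm_command", "payload": {
  "rows": [
    [[0, 0, 0, 0, 0, 0, 20], [0, 0, 0, 0, 0, 0, 20], [0, 0, 0, 0, 0, 0, 20], [0, 0, 0, 0, 0, 0, 20], [0, 0, 0, 0, 0, 0, 20]]
  ]
}}

```text
time_s: 6.45
ee_pos: [553.0, 12.6, 37.8]
ee_rot: [-0.623, 0.333, -0.335, 0.624]
force: [-1.5, 0.8, 7.0]
grip_width: 29.0
```

Emit:
{"api": "arm_command", "payload": {
  "rows": [
    [[0, -10, 0, 0, 0, 0, 20], [0, -30, 0, 0, 0, 0, 20], [0, -40, 0, 0, 0, 0, 20], [0, -40, 0, 0, 0, 0, 20], [0, 0, 0, 0, 0, 0, 20]]
  ]
}}

```text
time_s: 6.95
ee_pos: [555.1, 13.2, 162.8]
ee_rot: [-0.622, 0.331, -0.337, 0.625]
force: [0.9, 0.3, 0.2]
grip_width: 29.1
```

```bash
python3 - <<'E'
from h import *
from rig import r
o=r.observe();print(o["time_s"],o["q"],o["ee_pos"],o["grip_width"],o["force"])
p=r.camera("wrist"); pickle.dump(p,open("w4.pkl","wb")); cv2.imwrite("pics/w4.png",cv2.cvtColor(p["color"],cv2.COLOR_RGB2BGR))
E
```

```text
6.95 [ 0.45085012  0.25028779 -0.63611169  1.77714585  0.16359312  1.15733721
 -1.21782815] [555.05528544  13.23324467 162.8170658 ] 29.10509995387685 [0.86450926 0.25188702 0.15837317]
```

View pics/w4.png

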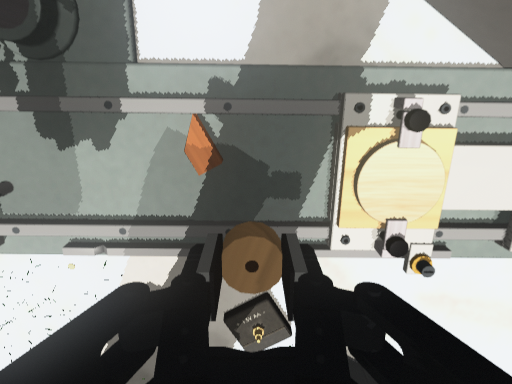

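Emit:
{"api": "arm_command", "payload": {
  "rows": [
    [[17, 0, -39, 0, 0, 0, 20], [17, 0, -39, 0, 0, 0, 20], [17, 0, -39, 0, 0, 0, 20], [17, 0, -39, 0, 0, 0, 20], [17, 0, -39, 0, 0, 0, 20]]
  ]
}}

```text
time_s: 7.5
ee_pos: [435.0, -167.4, 155.7]
ee_rot: [0.623, -0.334, 0.333, -0.623]
force: [0.2, -1.0, -0.3]
grip_width: 28.9
```

Emit:
{"api": "arm_command", "payload": {
  "rows": [
    [[17, 0, -39, 0, 0, 0, 20], [16, 0, -39, 0, 0, 0, 20], [0, 0, 0, 0, 0, 0, 20]]
  ]
}}

```text
time_s: 7.8
ee_pos: [386.1, -241.4, 155.5]
ee_rot: [0.623, -0.337, 0.335, -0.622]
force: [0.4, 0.1, 0.1]
grip_width: 29.0
```

```bash
python3 - <<'E'
from h import *
from rig import r
o=r.observe();print(o["time_s"],o["q"],o["ee_pos"],o["grip_width"],o["force"])
p=r.camera("wrist"); pickle.dump(p,open("w5.pkl","wb")); cv2.imwrite("pics/w5.png",cv2.cvtColor(p["color"],cv2.COLOR_RGB2BGR))
for x in r.spot_point(p,"scrap_bin"): print(x["point"],x["conf"],atz(p,x["point"],0))
E
```

```text
7.8 [ 0.87152785  0.0266064  -0.41384401  2.00615632  0.01367264  1.11312915
 -0.53913154] [ 386.07898314 -241.43070587  155.46347824] 29.012895894882885 [0.36352654 0.14354212 0.07184402]
[245.1, 169.7] 0.72 [ 385.01860568 -235.02077357    0.        ]
```

View pics/w5.png

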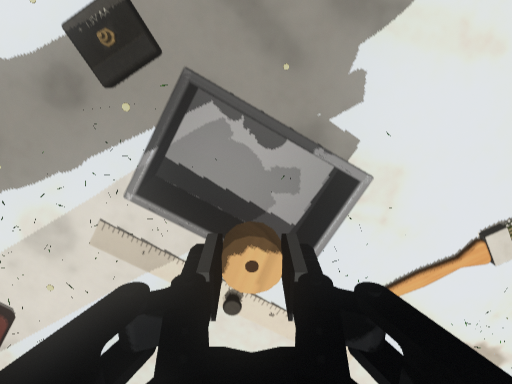

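```bash
python3 - <<'E'
from h import *
p=pickle.load(open("w5.pkl","rb"))
a,b,c=[atz(p,uv,60) for uv in [(185,70),(371,178),(127,198)]]
print(a,b,c,(b+c)/2,np.linalg.norm(a-b),np.linalg.norm(a-c))
E
```

```text
[ 434.6945634  -155.87487518   60.        ] [ 444.96338867 -309.81450794   60.        ] [ 330.46316302 -164.35395806   60.        ] [ 387.71327584 -237.084233     60.        ] 154.2817529870219 104.57571262247122
```

Emit:
{"api": "arm_command", "payload": {
  "rows": [
    [[-5, 40, 0, 0, 0, 0, 20], [-5, 40, 0, 0, 0, 0, 20], [0, 25, 0, 0, 0, 0, 20], [0, 5, 0, 0, 0, 0, 20], [0, 0, 0, 0, 0, 0, 45]]
  ]
}}

```text
time_s: 8.4
ee_pos: [384.9, -227.5, 46.0]
ee_rot: [-0.623, 0.334, -0.333, 0.624]
force: [0.4, 0.1, -0.6]
grip_width: 42.0
```

Emit:
{"api": "arm_command", "payload": {
  "rows": [
    [[0, 0, 0, 0, 0, 0, 45], [0, 0, 0, 0, 0, 0, 45], [0, -20, 0, 0, 0, 0, 45], [0, -45, 0, 0, 0, 0, 45], [0, -45, 0, 0, 0, 0, 45]]
  ]
}}

```text
time_s: 8.9
ee_pos: [384.5, -228.3, 158.4]
ee_rot: [-0.623, 0.334, -0.334, 0.624]
force: [1.6, -1.0, -0.1]
grip_width: 45.2
```

```bash
python3 - <<'E'
from h import *
from rig import r
o=r.observe();print(o["time_s"],o["ee_pos"],o["grip_width"],o["force"])
p=r.camera("wrist"); cv2.imwrite("pics/w6.png",cv2.cvtColor(p["color"],cv2.COLOR_RGB2BGR))
E
```

```text
8.9 [ 384.50394855 -228.33255493  158.42712302] 45.20102865070525 [ 1.61909219 -1.04399744 -0.14425173]
```

View pics/w6.png

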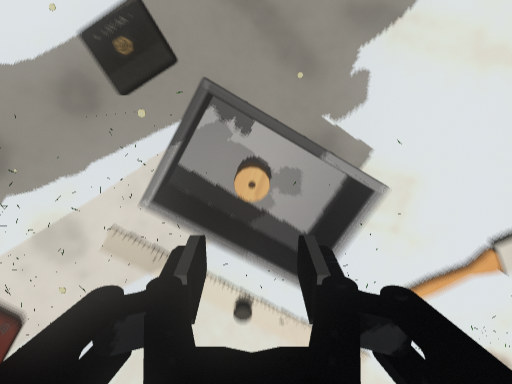

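Emit:
{"api": "arm_command", "payload": {
  "rows": [
    [[-18, 0, 38, 0, 0, 0, 45], [-18, 0, 38, 0, 0, 0, 45], [-18, 0, 38, 0, 0, 0, 45], [-18, 0, 38, 0, 0, 0, 45], [-18, 0, 38, 0, 0, 0, 45]]
  ]
}}

```text
time_s: 9.45
ee_pos: [494.0, -47.1, 157.7]
ee_rot: [-0.623, 0.333, -0.335, 0.623]
force: [0.9, -0.6, 0.5]
grip_width: 45.0
```

Emit:
{"api": "arm_command", "payload": {
  "rows": [
    [[-18, 0, 38, 0, 0, 0, 45], [-18, 0, 38, 0, 0, 0, 45], [-10, 0, 20, 0, -0.14, 0, 45], [0, 0, 0, 0, -0.14, 0, 45], [0, 0, 0, 0, -0.14, 0, 45]]
  ]
}}

```text
time_s: 9.95
ee_pos: [547.9, 44.3, 157.3]
ee_rot: [-0.68, 0.193, -0.194, 0.68]
force: [-0.6, -0.1, -1.5]
grip_width: 45.0
```

Emit:
{"api": "arm_command", "payload": {
  "rows": [
    [[0, 0, 0, 0, -0.1, 0, 45], [0, 0, 0, 0, 0, 0, 45]]
  ]
}}

```text
time_s: 10.15
ee_pos: [547.7, 43.1, 157.3]
ee_rot: [-0.688, 0.161, -0.162, 0.688]
force: [0.1, -0.2, 0.4]
grip_width: 45.0
```

```bash
python3 - <<'E'
from h import *
from rig import r
o=r.observe();print(o["time_s"],o["q"],o["ee_pos"],o["grip_width"],o["force"])
R=Ro.from_quat(o["ee_rot"]).as_matrix();print(R.round(3),np.degrees(np.arctan2(R[1,0],R[0,0])))
p=r.camera("wrist"); pickle.dump(p,open("w7.pkl","wb")); cv2.imwrite("pics/w7.png",cv2.cvtColor(p["color"],cv2.COLOR_RGB2BGR))
E
```

```text
10.15 [ 0.50524886  0.27512716 -0.76602463  1.78571807  0.20723673  1.16178391
 -0.78656179] [547.66034498  43.06785622 157.25917255] 45.03033628843925 [ 0.11952326 -0.22943068  0.39574838]
[[ 0.895  0.001  0.446]
 [-0.446 -0.     0.895]
 [ 0.001 -1.     0.001]] -26.456258970493963
```

View pics/w7.png

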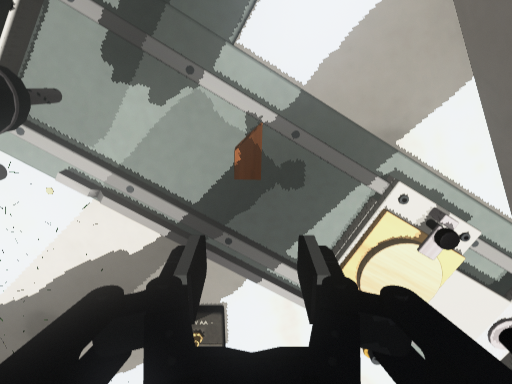

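```bash
python3 - <<'E'
from h import *
from rig import r
a=cv2.imread("pics/w7.png")[110:195,210:290]; cv2.imwrite("pics/w7z.png",cv2.resize(a,None,fx=6,fy=6,interpolation=cv2.INTER_CUBIC))
p=pickle.load(open("w7.pkl","rb"));o=r.observe();R=Ro.from_quat(o["ee_rot"]).as_matrix()
for uv in [(235,180),(263,180),(263,123),(235,152)]:
  X=atz(p,uv,38);print(X,R.T@(X-o["ee_pos"]))
E
```

```text
[537.20234263  52.0851077   38.        ] [-13.52244204 119.14244516   3.42609777]
[557.93883649  41.77870544  38.        ] [  9.63382916 119.1706244    3.52815238]
[578.15713558  83.61463724  38.        ] [  8.91422806 119.18985238  49.98788345]
[547.96127727  72.92735487  38.        ] [-13.26764635 119.15290286  26.88007209]
```

View pics/w7z.png

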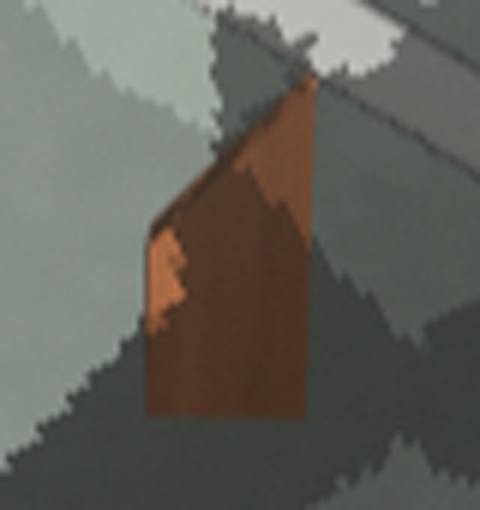

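Emit:
{"api": "arm_command", "payload": {
  "rows": [
    [[-2, 30, 16, 0, 0, 0, 45], [0, 40, 0, 0, 0, 0, 45], [0, 30, 0, 0, 0, 0, 45], [0, 15, 0, 0, 0, 0, 45], [0, 8, 0, 0, 0, 0, 45]]
  ]
}}

```text
time_s: 10.7
ee_pos: [552.3, 58.2, 32.6]
ee_rot: [0.688, -0.163, 0.163, -0.688]
force: [0.3, -0.4, -0.0]
grip_width: 44.6
```

```bash
python3 - <<'E'
from h import *
from rig import r
o=r.observe();print(o["time_s"],o["ee_pos"],o["grip_width"],o["force"])
p=r.camera("wrist"); pickle.dump(p,open("w8.pkl","wb")); cv2.imwrite("pics/w8.png",cv2.cvtColor(p["color"],cv2.COLOR_RGB2BGR))
E
```

```text
10.7 [552.25464273  58.16567441  32.59835648] 44.619971387934484 [ 0.28809659 -0.4044061  -0.01113281]
```

View pics/w8.png

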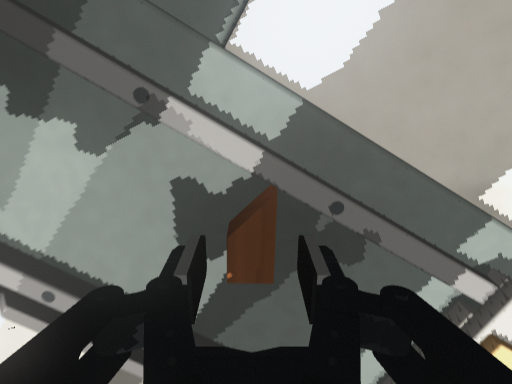

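Emit:
{"api": "arm_command", "payload": {
  "rows": [
    [[0, 0, 0, 0, 0, 0, 10], [0, 0, 0, 0, 0, 0, 10], [0, 0, 0, 0, 0, 0, 10], [0, 0, 0, 0, 0, 0, 10], [0, 0, 0, 0, 0, 0, 10]]
  ]
}}

```text
time_s: 11.25
ee_pos: [553.6, 58.4, 35.0]
ee_rot: [-0.688, 0.162, -0.163, 0.688]
force: [-1.2, -0.4, 5.9]
grip_width: 20.2
```

Emit:
{"api": "arm_command", "payload": {
  "rows": [
    [[0, -10, 0, 0, 0, 0, 10], [0, -30, 0, 0, 0, 0, 10], [0, -40, 0, 0, 0, 0, 10], [0, -40, 0, 0, 0, 0, 10], [0, 0, 0, 0, 0, 0, 10]]
  ]
}}

```text
time_s: 11.75
ee_pos: [555.7, 59.3, 159.9]
ee_rot: [-0.687, 0.159, -0.165, 0.689]
force: [1.0, 0.9, -0.1]
grip_width: 20.4
```

```bash
python3 - <<'E'
from h import *
from rig import r
o=r.observe();print(o["time_s"],o["ee_pos"],o["grip_width"],o["force"])
p=r.camera("wrist"); cv2.imwrite("pics/w9.png",cv2.cvtColor(p["color"],cv2.COLOR_RGB2BGR))
E
```

```text
11.75 [555.70942919  59.33460018 159.8993057 ] 20.370675127214575 [ 1.04936065  0.88668421 -0.09971753]
```

View pics/w9.png

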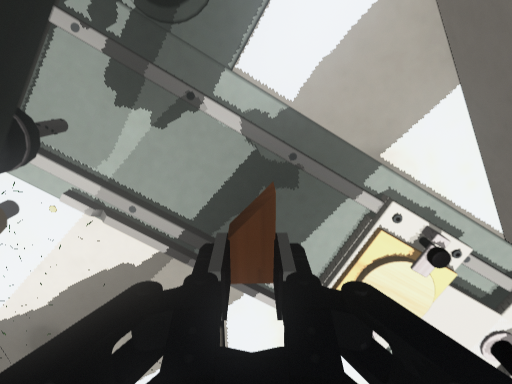

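Emit:
{"api": "arm_command", "payload": {
  "rows": [
    [[-1, 0, -43, 0, 0, 0, 10], [-1, 0, -43, 0, 0, 0, 10], [-1, 0, -43, 0, 0, 0, 10], [-1, 0, -43, 0, 0, 0, 10], [-2, 0, -43, 0, 0, 0, 10]]
  ]
}}

```text
time_s: 12.3
ee_pos: [449.7, -132.7, 152.9]
ee_rot: [-0.688, 0.163, -0.162, 0.688]
force: [0.3, -0.4, -0.5]
grip_width: 20.1
```

Emit:
{"api": "arm_command", "payload": {
  "rows": [
    [[-1, 0, -43, 0, 0, 0, 10], [-1, 0, -43, 0, 0, 0, 10], [-1, 0, -43, 0, 0, 0, 10], [0, 0, 0, 0, 0, 0, 10]]
  ]
}}

```text
time_s: 12.7
ee_pos: [387.1, -250.4, 152.6]
ee_rot: [0.688, -0.166, 0.164, -0.687]
force: [0.5, 0.7, 0.4]
grip_width: 19.9
```

```bash
python3 - <<'E'
from h import *
from rig import r
o=r.observe();print(o["time_s"],o["q"],o["ee_pos"],o["grip_width"],o["force"])
R=Ro.from_quat(o["ee_rot"]).as_matrix();print(R.round(3),R.T@(np.array([388,-245,0])-o["ee_pos"]))
p=r.camera("wrist"); cv2.imwrite("pics/w10.png",cv2.cvtColor(p["color"],cv2.COLOR_RGB2BGR))
E
```

```text
12.7 [ 1.00932422  0.04965862 -0.54104673  1.99271031  0.03033031  1.10795593
 -0.01600153] [ 387.11991288 -250.36699902  152.6241046 ] 19.857410011361758 [0.47571241 0.70862419 0.4089781 ]
[[ 0.891 -0.002  0.454]
 [-0.454 -0.001  0.891]
 [-0.001 -1.    -0.002]] [ -1.42948879 152.61801148   5.42177741]
```

View pics/w10.png

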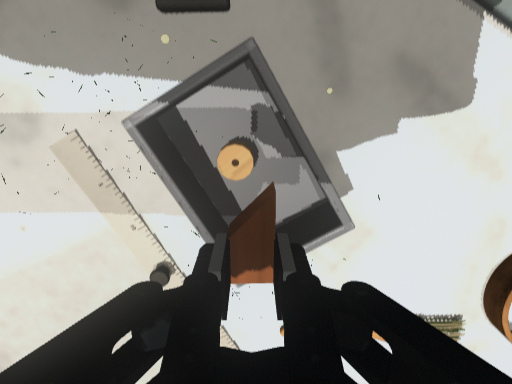

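Emit:
{"api": "arm_command", "payload": {
  "rows": [
    [[6, 30, -8, 0, 0, 0, 10], [5, 40, -8, 0, 0, 0, 10], [0, 25, 0, 0, 0, 0, 10], [0, 10, 0, 0, 0, 0, 10], [0, 0, 0, 0, 0, 0, 34]]
  ]
}}

```text
time_s: 13.25
ee_pos: [393.2, -263.1, 47.3]
ee_rot: [-0.688, 0.163, -0.161, 0.689]
force: [-0.2, -0.4, 0.6]
grip_width: 33.0
```

Emit:
{"api": "arm_command", "payload": {
  "rows": [
    [[0, 0, 0, 0, 0, 0, 34], [0, 0, 0, 0, 0, 0, 34], [0, -20, 0, 0, 0, 0, 34], [0, -45, 0, 0, 0, 0, 34], [0, -45, 0, 0, 0, 0, 34]]
  ]
}}

```text
time_s: 13.75
ee_pos: [393.5, -264.2, 160.5]
ee_rot: [-0.688, 0.162, -0.162, 0.688]
force: [0.9, -1.3, 1.1]
grip_width: 34.1
```

```bash
python3 - <<'E'
from h import *
from rig import r
o=r.observe();print(o["time_s"],o["ee_pos"],o["grip_width"],o["force"])
p=r.camera("wrist"); cv2.imwrite("pics/w11.png",cv2.cvtColor(p["color"],cv2.COLOR_RGB2BGR))
E
```

```text
13.75 [ 393.52996076 -264.19233368  160.50819135] 34.13523413401265 [ 0.85910697 -1.30294041  1.08905504]
```

View pics/w11.png

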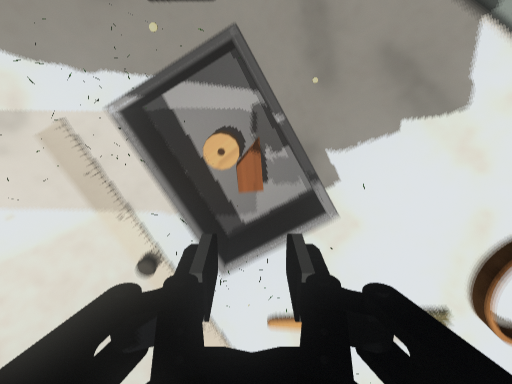

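Emit:
{"api": "arm_command", "payload": {
  "rows": [
    [[30, -10, 26, 0, 0, 0, 60], [32, -10, 28, 0, 0, 0, 60], [32, -10, 28, 0, 0, 0, 60], [32, -5, 28, 0, 0, 0, 60], [32, 0, 28, 0, 0, 0, 60]]
  ]
}}

```text
time_s: 14.3
ee_pos: [598.9, -211.7, 195.8]
ee_rot: [0.688, -0.161, 0.164, -0.688]
force: [-0.7, -0.5, 0.5]
grip_width: 60.1
```

Emit:
{"api": "arm_command", "payload": {
  "rows": [
    [[30, 0, 28, 0, 0, 0, 60], [28, 0, 28, 0, 0.12, 0, 60], [0, 0, 0, 0, 0.14, 0, 60], [0, 0, 0, 0, 0.14, 0, 60], [0, 0, 0, 0, 0.12, 0, 60]]
  ]
}}

```text
time_s: 14.8
ee_pos: [674.1, -187.2, 194.4]
ee_rot: [-0.622, 0.335, -0.336, 0.623]
force: [-1.2, 0.4, 0.2]
grip_width: 59.6
```

Emit:
{"api": "arm_command", "payload": {
  "rows": [
    [[0, 0, 0, 0, 0, 0, 60], [0, 0, 0, 0, 0, 0, 60]]
  ]
}}

```text
time_s: 15.0
ee_pos: [673.7, -187.6, 194.3]
ee_rot: [-0.624, 0.332, -0.333, 0.624]
force: [-0.4, 0.3, -0.2]
grip_width: 60.1
```

```bash
python3 - <<'E'
from h import *
from rig import r
o=r.observe();print(o["time_s"],o["q"],o["ee_pos"],o["grip_width"],o["force"])
R=Ro.from_quat(o["ee_rot"]).as_matrix();print(R.round(3),np.degrees(np.arctan2(R[1,0],R[0,0])))
p=r.camera("wrist"); pickle.dump(p,open("w12.pkl","wb"));cv2.imwrite("pics/w12.png",cv2.cvtColor(p["color"],cv2.COLOR_RGB2BGR))
for x in r.spot_point(p,"pull_post"): X=atz(p,x["point"],76);print(x,X,R.T@(X-o["ee_pos"]))
E
```

```text
15.0 [ 0.55563208  0.50621328 -0.50346352  1.36447232  0.2436362   1.33080424
 -0.9315229 ] [ 673.6626819  -187.61304236  194.33701507] 60.063901188639804 [-0.42654126  0.25532248 -0.2226357 ]
[[ 0.557  0.001  0.83 ]
 [-0.83  -0.001  0.557]
 [ 0.001 -1.     0.001]] -56.12180167201309
```

View pics/w12.png

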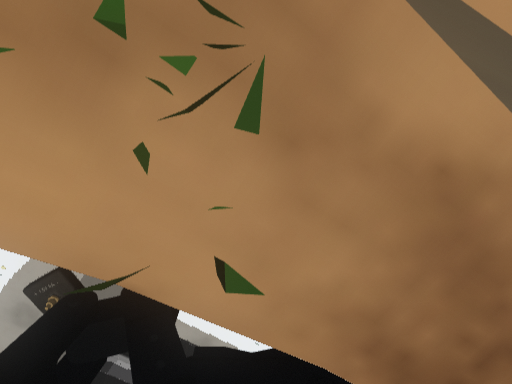

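```bash
python3 - <<'E'
from h import *
t=pickle.load(open("top0.pkl","rb"));s=pickle.load(open("scene0.pkl","rb"))
print(tri([(t,(303,125)),(s,(240,104))]), tri([(t,(232,100)),(s,(190,40))]))
for u in (150,256,400): print(atz(t,(u,141),0))
for z in (150,200,250,300): print(z,atz(t,(300,125),z),proj(t,(738,-145,329)),proj(s,(738,-145,329)))
E
```

```text
[ 775.09219654 -209.54133549  218.66327858] [719.97672079  32.95261136 561.54107628]
[787.65514345 403.23290231   0.        ]
[764.7558217  -56.68775267   0.        ]
[ 733.75178746 -679.38723188    0.        ]
150 [ 773.52185256 -230.47529391  150.        ] [282.70909674 117.81470911] [242.45070593  89.26975567]
200 [ 755.28024157 -223.09415959  200.        ] [282.70909674 117.81470911] [242.45070593  89.26975567]
250 [ 737.03863057 -215.71302527  250.        ] [282.70909674 117.81470911] [242.45070593  89.26975567]
300 [ 718.79701957 -208.33189095  300.        ] [282.70909674 117.81470911] [242.45070593  89.26975567]
```

Emit:
{"api": "arm_command", "payload": {
  "rows": [
    [[0, 0, -30, 0, 0, 0, 60], [0, 0, -30, 0, 0, 0, 60], [0, 0, 0, 0, 0, 0, 60]]
  ]
}}

```text
time_s: 15.4
ee_pos: [620.7, -225.1, 193.6]
ee_rot: [0.624, -0.335, 0.335, -0.622]
force: [0.9, -0.6, -0.2]
grip_width: 59.9
```

```bash
python3 - <<'E'
from h import *
from rig import r
for c in ["scene","top"]:
    p=r.camera(c); a=cv2.cvtColor(p["color"],cv2.COLOR_RGB2BGR)
    pickle.dump(p,open(f"{c}1.pkl","wb")); cv2.imwrite(f"pics/{c}1.png",a)
p=r.camera("wrist"); pickle.dump(p,open("w13.pkl","wb"));cv2.imwrite("pics/w13.png",cv2.cvtColor(p["color"],cv2.COLOR_RGB2BGR))
E
```

```text
(no output)
```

View pics/scene1.png

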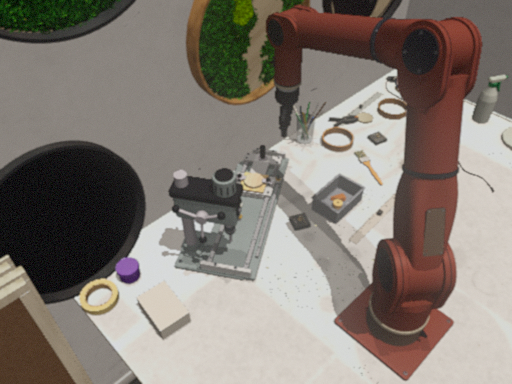

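View pics/top1.png

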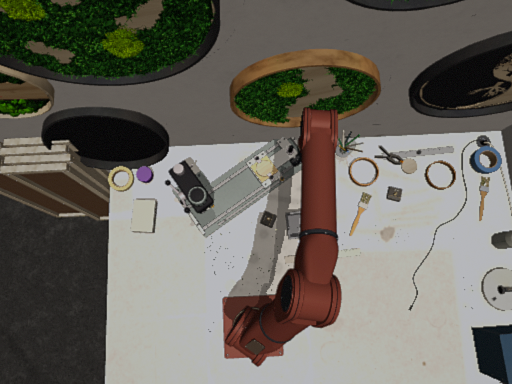

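View pics/w13.png

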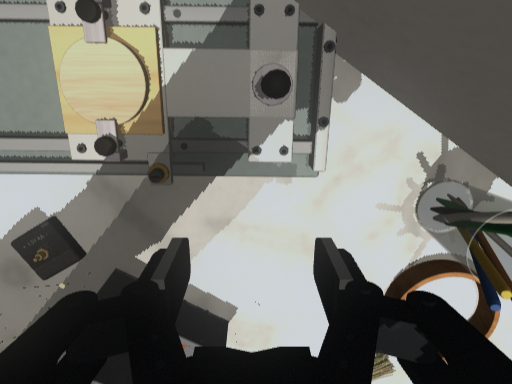

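```bash
python3 - <<'E'
import cv2
a=cv2.imread("pics/top0.png")[40:140,220:390]; cv2.imwrite("pics/dz1.png",cv2.resize(a,None,fx=4.6,fy=4.6,interpolation=cv2.INTER_CUBIC))
a=cv2.imread("pics/scene0.png")[0:115,180:325]; cv2.imwrite("pics/dz2.png",cv2.resize(a,None,fx=5,fy=5,interpolation=cv2.INTER_CUBIC))
E
```

```text
(no output)
```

View pics/dz1.png

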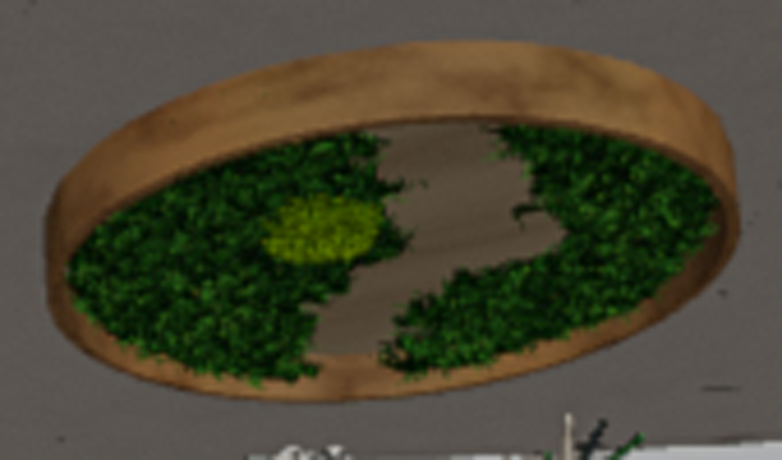

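View pics/dz2.png

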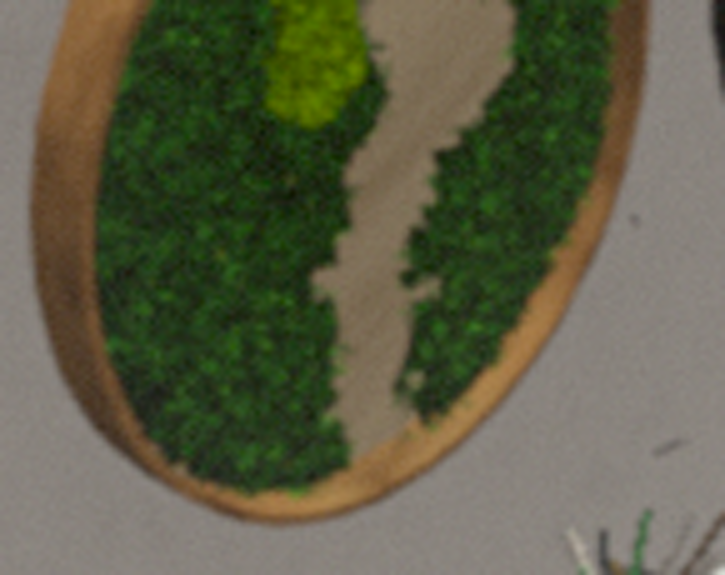

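```bash
python3 - <<'E'
from h import *
from scipy.optimize import least_squares
t=pickle.load(open("top0.pkl","rb"));s=pickle.load(open("scene0.pkl","rb"))
T=[(330,402),(440,117),(62,290),(735,235),(100,345),(200,160),(620,340),(640,155),(480,385)]
S=[(97,230),(115,80),(110,350),(270,522),(180,480),(400,470),(520,370),(600,225),(645,70)]
obs=[(t,(220+u/4.6,40+v/4.6)) for u,v in T]+[(s,(180+u/5,v/5)) for u,v in S]
def f(a,full=False):
    C=a[:3];n=np.array([-1,np.tan(a[4]),np.tan(a[3])]);n/=np.linalg.norm(n)
    e=[];P=[]
    for p,uv in obs:
        o,d=ray(p,uv);X=o+d*((C-o)@n)/(d@n);e.append(np.linalg.norm(X-C)-a[5])
    return np.array(e)
q=least_squares(f,[740,-200,450,0,0,230],x_scale=[10,10,10,.1,.1,10]);print(q.x,f(q.x).round(1))
C=q.x[:3];n=np.array([-1,np.tan(q.x[4]),np.tan(q.x[3])])
for z in(220,250,330,450,600):print(z,[round(C[0]+(n[1]*(y-C[1])+n[2]*(z-C[2]))) for y in(-240,-190,-140)])
E
```

```text
[ 7.18304776e+02 -1.95702928e+02  5.08728818e+02  1.30529798e-02
  1.82809718e-02  2.18170695e+02] [ 3.6  2.3  0.3  6.  -2.8  4.  -1.8 -6.9 -1.  -4.5 -0.5 -3.   8.3  3.8
 -6.2 -1.7 -3.5  3.8]
220 [714, 715, 716]
250 [714, 715, 716]
330 [715, 716, 717]
450 [717, 718, 719]
600 [719, 720, 721]
```

```bash
python3 - <<'E'
from h import *
from rig import r
p=pickle.load(open("w13.pkl","rb"));o=r.observe();print(o["time_s"],o["ee_pos"])
print("top",atz(p,(276.5,84),101),"base",atz(p,(272,84),47))
a=cv2.imread("pics/w13.png")[40:130,230:320]; cv2.imwrite("pics/w13z.png",cv2.resize(a,None,fx=6,fy=6,interpolation=cv2.INTER_CUBIC))
a=atz(p,(0,168),20);b=atz(p,(320,177),20);d=a-b;print(a,b,np.degrees(np.arctan2(-d[0],d[1])))
E
```

```text
15.55 [ 623.86303224 -220.60298893  193.72912571]
top [ 698.32537798 -192.21314636  101.        ] base [ 698.80450744 -192.21356063   47.        ]
[485.02263741 -14.25242844  20.        ] [ 653.82590638 -284.05500192   20.        ] 32.032353042275574
```

View pics/w13z.png

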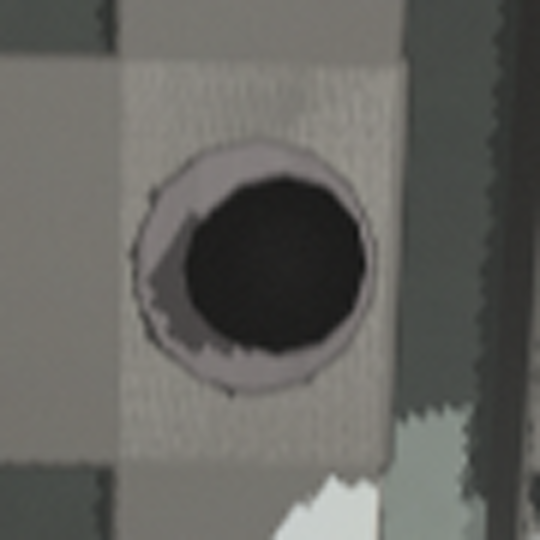

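Emit:
{"api": "arm_command", "payload": {
  "rows": [
    [[0, 0, 0, 0.12, 0, 0, 60], [0, 0, 0, 0.12, 0, 0, 60], [0, 0, 0, 0.11, 0, 0, 60], [0, 0, 0, 0, 0, 0, 60]]
  ]
}}

```text
time_s: 15.95
ee_pos: [621.6, -223.9, 192.3]
ee_rot: [-0.504, 0.272, -0.388, 0.722]
force: [-1.1, -2.1, -0.8]
grip_width: 60.0
```

```bash
python3 - <<'E'
from h import *
from rig import r
o=r.observe();R=Ro.from_quat(o["ee_rot"]).as_matrix();print(o["q"].round(2),R.round(3))
g=o["ee_pos"]-11*R[:,1];print(g,R.T@(np.array([698.5,-192.2,76])-g))
E
```

```text
[ 0.93  0.33 -0.6   1.66 -0.12  1.   -0.56] [[ 0.551  0.286  0.784]
 [-0.835  0.19   0.517]
 [-0.001 -0.939  0.343]]
[ 618.45610946 -225.94701804  202.60020924] [ 16.01042768 148.2068428   36.76814614]
```

Emit:
{"api": "arm_command", "payload": {
  "rows": [
    [[8, 0, 18, 0, 0, 0, 60], [8, 20, 19, 0, 0, 0, 60], [0, 35, 0, 0, 0, 0, 60], [0, 30, 0, 0, 0, 0, 60], [0, 0, 0, 0, 0, 0, 60]]
  ]
}}

```text
time_s: 16.45
ee_pos: [685.2, -194.1, 121.8]
ee_rot: [-0.506, 0.272, -0.382, 0.723]
force: [-1.2, 0.2, -0.7]
grip_width: 60.0
```

```bash
python3 - <<'E'
from h import *
from rig import r
o=r.observe();R=Ro.from_quat(o["ee_rot"]).as_matrix();print(o["time_s"],o["q"].round(2),o["force"])
g=o["ee_pos"]-11*R[:,1];print(g,R.T@(np.array([698.5,-192.2,76])-g))
p=r.camera("wrist"); pickle.dump(p,open("w14.pkl","wb"));cv2.imwrite("pics/w14.png",cv2.cvtColor(p["color"],cv2.COLOR_RGB2BGR))
for X in [(698.5,-192.2,101),(698.5,-192.2,49)]: print(proj(p,X))
E
```

```text
16.45 [ 0.79  0.49 -0.57  1.61 -0.02  0.89 -0.67] [-1.21197255  0.24313827 -0.73959383]
[ 682.12920564 -196.19522517  132.1491883 ] [ 6.20895862 58.14521445 -4.15679539]
[262.3559704  227.93890235]
[260.34008589 221.61363492]
```

View pics/w14.png

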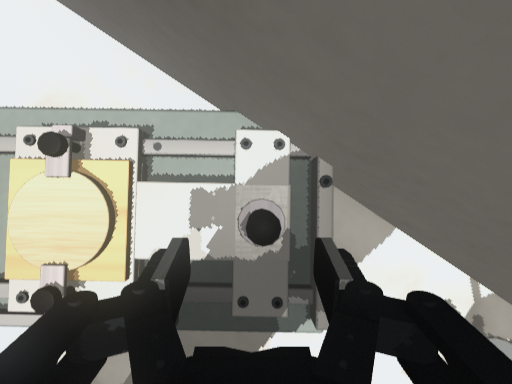

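Emit:
{"api": "arm_command", "payload": {
  "rows": [
    [[6, 16, -4, 0, 0, 0, 60], [0, 20, 0, 0, 0, 0, 60], [0, 15, 0, 0, 0, 0, 60], [0, 5, 0, 0, 0, 0, 60], [0, 0, 0, 0, 0, 0, 60]]
  ]
}}

```text
time_s: 17.0
ee_pos: [701.8, -194.8, 71.9]
ee_rot: [-0.505, 0.271, -0.386, 0.723]
force: [0.6, 0.3, -0.6]
grip_width: 60.0
```

```bash
python3 - <<'E'
from h import *
from rig import r
o=r.observe();R=Ro.from_quat(o["ee_rot"]).as_matrix();print(o["time_s"],o["q"].round(2),o["force"])
g=o["ee_pos"]-11*R[:,1];print(g,R.T@(np.array([698.5,-192.2,76])-g))
p=r.camera("wrist"); pickle.dump(p,open("w15.pkl","wb"));cv2.imwrite("pics/w15.png",cv2.cvtColor(p["color"],cv2.COLOR_RGB2BGR))
E
```

```text
17.0 [ 0.76  0.56 -0.55  1.62  0.01  0.81 -0.68] [ 0.59185081  0.32210538 -0.56467281]
[ 698.6801956  -196.90245364   82.23919528] [-4.00789687  6.70673256  0.17204474]
```

View pics/w15.png

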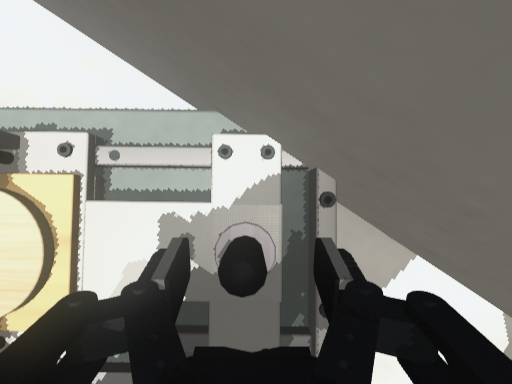

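Emit:
{"api": "arm_command", "payload": {
  "rows": [
    [[-4, 5, 0, 0, 0, 0, 60], [0, 0, 0, 0, 0, 0, 60], [0, 0, 0, 0, 0, 0, 5], [0, 0, 0, 0, 0, 0, 5], [0, 0, 0, 0, 0, 0, 5]]
  ]
}}

```text
time_s: 17.55
ee_pos: [701.1, -191.2, 68.0]
ee_rot: [-0.505, 0.27, -0.387, 0.722]
force: [-4.6, -2.9, 4.6]
grip_width: 18.6
```

Emit:
{"api": "arm_command", "payload": {
  "rows": [
    [[0, 0, 0, 0, 0, 0, 5], [0, 0, 0, 0, 0, 0, 5], [0, 0, 0, 0, 0, 0, 5], [0, 0, 0, 0, 0, 0, 5]]
  ]
}}

```text
time_s: 17.95
ee_pos: [701.2, -191.4, 68.0]
ee_rot: [-0.505, 0.27, -0.387, 0.722]
force: [-2.3, -1.8, 5.1]
grip_width: 18.5
```

```bash
python3 - <<'E'
from h import *
from rig import r
o=r.observe();R=Ro.from_quat(o["ee_rot"]).as_matrix();print(o["time_s"],o["q"].round(2),o["force"],o["ft_torque"],o["grip_width"])
g=o["ee_pos"]-11*R[:,1];print(g,R.round(3),np.degrees(np.arctan2(R[1,0],R[0,0])))
E
```

```text
17.95 [ 0.75  0.56 -0.55  1.63  0.02  0.8  -0.69] [-2.32881902 -1.80733894  5.13558759] [-0.32078669  0.46745861 -0.04245176] 18.475192598008377
[ 698.05783398 -193.49381764   78.28484726] [[ 0.554  0.286  0.782]
 [-0.832  0.19   0.521]
 [ 0.001 -0.939  0.343]] -56.350084085129154
```

Emit:
{"api": "arm_command", "payload": {
  "rows": [
    [[-8, 0, 0, 0, 0, 0, 5], [-15, 0, 0, 0, 0, 0, 5], [-15, 0, 0, 0, 0, 0, 5], [-15, 0, 0, 0, 0, 0, 5], [-7, 0, 0, 0, 0, 0, 5]]
  ]
}}

```text
time_s: 18.45
ee_pos: [668.5, -141.1, 68.0]
ee_rot: [-0.505, 0.27, -0.388, 0.722]
force: [9.5, -3.5, -5.7]
grip_width: 18.6
```

```bash
cat > st.py <<'E'
from h import *
from rig import r
o=r.observe();R=Ro.from_quat(o["ee_rot"]).as_matrix()
g=o["ee_pos"]-11*R[:,1]; d=g-np.array([698.06,-193.49,78.28])
print(o["time_s"],"q7",o["q"].round(2)[[5,6]],"Ftool",(R.T@o["force"]).round(1),"trq",o["ft_torque"].round(2),"w",o["grip_width"].round(1),"g",g.round(1),"travel",np.linalg.norm(d[:2]).round(2),"az",np.degrees(np.arctan2(-d[0],d[1])).round(2),"dz",d[2].round(2))
E
python3 st.py
```

```text
Traceback (most recent call last):
  File "st.py", line 5, in <module>
    print(o["time_s"],"q7",o["q"].round(2)[[5,6]],"Ftool",(R.T@o["force"]).round(1),"trq",o["ft_torque"].round(2),"w",o["grip_width"].round(1),"g",g.round(1),"travel",np.linalg.norm(d[:2]).round(2),"az",np.degrees(np.arctan2(-d[0],d[1])).round(2),"dz",d[2].round(2))
                                                                                                                      ^^^^^^^^^^^^^^^^^^^^^
AttributeError: 'float' object has no attribute 'round'
```

```bash
sed -i 's/o\["grip_width"\].round(1)/round(o["grip_width"],1)/; s/o\["time_s"\],/o["time_s"].__round__(2),/' st.py; python3 st.py
```

```text
18.45 q7 [ 0.73 -0.73] Ftool [8.2 7.4 3.6] trq [-1.03 -1.1  -0.64] w 18.6 g [ 665.3 -143.1   78.4] travel 60.07 az 33.05 dz 0.07
```

Emit:
{"api": "arm_command", "payload": {
  "rows": [
    [[-15, 0, 1, 0, 0, 0, 5], [-20, 0, 0, 0, 0, 0, 5], [-20, 0, 0, 0, 0, 0, 5], [-20, 0, 1, 0, 0, 0, 5], [-20, 0, 0, 0, 0, 0, 5]]
  ]
}}

```text
time_s: 18.95
ee_pos: [617.3, -62.3, 68.0]
ee_rot: [-0.505, 0.27, -0.388, 0.722]
force: [13.4, -5.4, -10.6]
grip_width: 18.4
```

Emit:
{"api": "arm_command", "payload": {
  "rows": [
    [[-20, 0, 0, 0, 0, 0, 5], [-20, 0, 1, 0, 0, 0, 5], [-15, 0, 0, 0, 0, 0, 5], [-10, 0, 0, 0, 0, 0, 5], [0, 0, 0, 0, 0, 0, 5]]
  ]
}}

```text
time_s: 19.45
ee_pos: [580.0, -4.7, 67.9]
ee_rot: [-0.506, 0.271, -0.386, 0.723]
force: [-3.2, 4.5, 0.7]
grip_width: 18.6
```

```bash
python3 st.py; python3 - <<'E'
from h import *
from rig import r
p=r.camera("wrist"); pickle.dump(p,open("w16.pkl","wb"));cv2.imwrite("pics/w16.png",cv2.cvtColor(p["color"],cv2.COLOR_RGB2BGR))
p=r.camera("scene");cv2.imwrite("pics/scene2.png",cv2.cvtColor(p["color"],cv2.COLOR_RGB2BGR))
E
```

```text
19.45 q7 [ 0.61 -0.89] Ftool [-5.5 -0.7  0.2] trq [0.56 0.73 0.36] w 18.6 g [576.8  -6.8  78.2] travel 222.62 az 32.99 dz -0.04
```

View pics/w16.png

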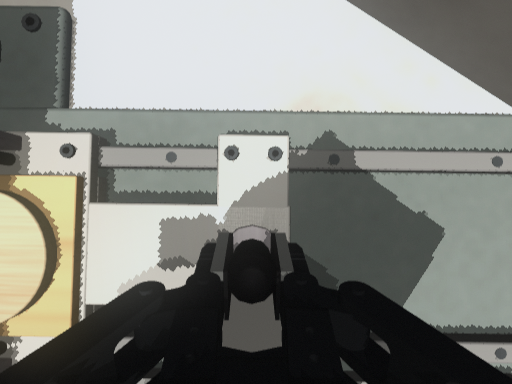

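View pics/scene2.png

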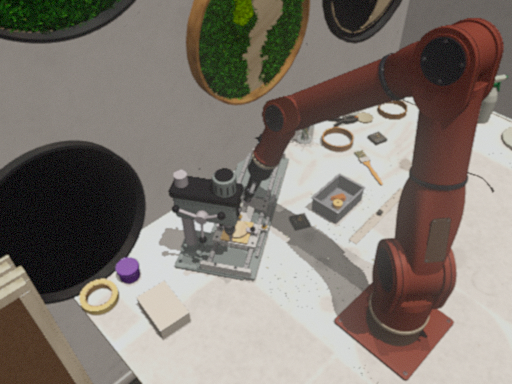

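Emit:
{"api": "arm_command", "payload": {
  "rows": [
    [[-10, 0, 0, 0, 0, 0, 5], [-10, 0, 0, 0, 0, 0, 5], [-10, 0, 0, 0, 0, 0, 5], [-10, 0, 0, 0, 0, 0, 5], [-4, 0, 1, 0, 0, 0, 5]]
  ]
}}

```text
time_s: 20.05
ee_pos: [557.2, 30.5, 68.0]
ee_rot: [-0.505, 0.271, -0.387, 0.722]
force: [5.9, -5.2, -13.6]
grip_width: 18.8
```

Emit:
{"api": "arm_command", "payload": {
  "rows": [
    [[-1, 0, 0, 0, 0, 0, 5], [0, 0, 0, 0, 0, 0, 5]]
  ]
}}

```text
time_s: 20.25
ee_pos: [556.2, 31.9, 68.0]
ee_rot: [-0.506, 0.271, -0.386, 0.722]
force: [2.9, 2.5, -11.3]
grip_width: 18.7
```

```bash
python3 st.py
```

```text
20.25 q7 [ 0.58 -0.95] Ftool [-0.4 11.9 -0.3] trq [-0.33  0.42  0.03] w 18.7 g [553.1  29.8  78.3] travel 266.19 az 32.99 dz 0.02
```

Emit:
{"api": "arm_command", "payload": {
  "rows": [
    [[-2, 1, 0, 0, 0, 0, 5], [-2, 0, 0, 0, 0, 0, 5], [-2, 0, 0, 0, 0, 0, 5], [-1, 0, 0, 0, 0, 0, 5], [-1, 0, 0, 0, 0, 0, 5]]
  ]
}}

```text
time_s: 20.75
ee_pos: [553.4, 36.5, 68.0]
ee_rot: [-0.505, 0.271, -0.388, 0.722]
force: [1.8, -6.7, -5.8]
grip_width: 18.4
```

```bash
python3 st.py
```

```text
20.75 q7 [ 0.57 -0.97] Ftool [ 6.5  4.7 -4. ] trq [-1.68  0.39 -0.44] w 18.4 g [550.2  34.4  78.3] travel 271.62 az 32.97 dz 0.01
```

Emit:
{"api": "arm_command", "payload": {
  "rows": [
    [[-1, 0, 0, 0, 0, 0, 5], [-1, 0, 0, 0, 0, 0, 5]]
  ]
}}

```text
time_s: 20.95
ee_pos: [552.3, 38.1, 68.0]
ee_rot: [-0.505, 0.271, -0.388, 0.722]
force: [1.4, -7.6, -6.1]
grip_width: 18.2
```

```bash
python3 st.py
```

```text
20.95 q7 [ 0.57 -0.97] Ftool [ 7.1  4.7 -4.9] trq [-1.75  0.35 -0.41] w 18.2 g [549.2  36.   78.3] travel 273.59 az 32.97 dz 0.01
```

Emit:
{"api": "arm_command", "payload": {
  "rows": [
    [[-1, 0, 0, 0, 0, 0, 5], [-1, 0, 0, 0, 0, 0, 5]]
  ]
}}

```text
time_s: 21.15
ee_pos: [551.2, 39.8, 68.0]
ee_rot: [-0.505, 0.271, -0.388, 0.722]
force: [1.2, -7.1, -6.5]
grip_width: 18.1
```

```bash
python3 st.py
```

```text
21.15 q7 [ 0.57 -0.97] Ftool [ 6.6  5.1 -5. ] trq [-1.59  0.41 -0.35] w 18.1 g [548.1  37.7  78.3] travel 275.61 az 32.97 dz 0.01
```

Emit:
{"api": "arm_command", "payload": {
  "rows": [
    [[-1, 0, 0, 0, 0, 0, 5], [-1, 0, 0, 0, 0, 0, 5]]
  ]
}}

```text
time_s: 21.35
ee_pos: [550.1, 41.5, 68.0]
ee_rot: [-0.505, 0.271, -0.388, 0.722]
force: [2.4, -5.6, -5.9]
grip_width: 18.3
```

```bash
python3 st.py
```

```text
21.35 q7 [ 0.57 -0.97] Ftool [ 6.   5.2 -3. ] trq [-1.56  0.33 -0.4 ] w 18.3 g [547.   39.4  78.3] travel 277.6 az 32.97 dz 0.01
```

Emit:
{"api": "arm_command", "payload": {
  "rows": [
    [[-1, 0, 0, 0, 0, 0, 5], [-1, 0, 0, 0, 0, 0, 5]]
  ]
}}

```text
time_s: 21.55
ee_pos: [549.0, 43.2, 68.0]
ee_rot: [-0.505, 0.271, -0.388, 0.722]
force: [2.0, -6.9, -6.5]
grip_width: 18.4
```

Emit:
{"api": "arm_command", "payload": {
  "rows": [
    [[-1, 0, 0, 0, 0, 0, 5], [-1, 0, 0, 0, 0, 0, 5]]
  ]
}}

```text
time_s: 21.75
ee_pos: [547.9, 44.8, 68.0]
ee_rot: [-0.505, 0.271, -0.388, 0.722]
force: [1.7, -6.6, -6.2]
grip_width: 18.7
```

Emit:
{"api": "arm_command", "payload": {
  "rows": [
    [[-1, 0, 0, 0, 0, 0, 5], [-1, 0, 0, 0, 0, 0, 5]]
  ]
}}

```text
time_s: 21.95
ee_pos: [546.6, 46.8, 67.9]
ee_rot: [-0.505, 0.271, -0.388, 0.722]
force: [-0.2, -6.2, -5.7]
grip_width: 18.5
```

```bash
python3 st.py
```

```text
21.95 q7 [ 0.57 -0.98] Ftool [ 5.1  4.1 -5.4] trq [-1.34  0.55 -0.31] w 18.5 g [543.5  44.8  78.3] travel 283.99 az 32.98 dz -0.01
```

Emit:
{"api": "arm_command", "payload": {
  "rows": [
    [[-1, 0, 0, 0, 0, 0, 5]]
  ]
}}

```text
time_s: 22.05
ee_pos: [545.9, 48.0, 67.9]
ee_rot: [-0.505, 0.271, -0.387, 0.722]
force: [-2.7, -4.6, -2.0]
grip_width: 18.7
```

```bash
python3 st.py
```

```text
22.05 q7 [ 0.57 -0.99] Ftool [ 2.3  0.3 -5.2] trq [-1.04  0.87 -0.11] w 18.7 g [542.7  45.9  78.3] travel 285.38 az 32.97 dz -0.02
```

Emit:
{"api": "arm_command", "payload": {
  "rows": [
    [[-1, 0, 0, 0, 0, 0, 5]]
  ]
}}

```text
time_s: 22.15
ee_pos: [544.9, 49.5, 67.8]
ee_rot: [-0.506, 0.271, -0.387, 0.722]
force: [-5.6, -2.9, 1.9]
grip_width: 18.5
```

```bash
python3 st.py
```

```text
22.15 q7 [ 0.57 -0.99] Ftool [-0.7 -3.9 -5.2] trq [-0.8   1.24  0.06] w 18.5 g [541.8  47.4  78.2] travel 287.14 az 32.98 dz -0.1
```

Emit:
{"api": "arm_command", "payload": {
  "rows": [
    [[-1, 0, 0, 0, 0, 0, 5]]
  ]
}}

```text
time_s: 22.25
ee_pos: [544.2, 50.7, 67.9]
ee_rot: [-0.506, 0.271, -0.387, 0.722]
force: [-5.6, -3.6, 1.8]
grip_width: 18.4
```

```bash
python3 st.py
```

```text
22.25 q7 [ 0.57 -0.99] Ftool [-0.1 -3.9 -5.7] trq [-0.84  1.24  0.  ] w 18.4 g [541.   48.6  78.2] travel 288.53 az 32.97 dz -0.05
```

Emit:
{"api": "arm_command", "payload": {
  "rows": [
    [[-1, 0, 0, 0, 0, 0, 5]]
  ]
}}

```text
time_s: 22.35
ee_pos: [543.6, 51.5, 67.9]
ee_rot: [-0.506, 0.271, -0.387, 0.722]
force: [-3.6, -6.3, -0.2]
grip_width: 18.5
```

```bash
python3 st.py
```

```text
22.35 q7 [ 0.57 -0.99] Ftool [ 3.3 -2.  -6.2] trq [-1.27  0.92 -0.15] w 18.5 g [540.5  49.4  78.2] travel 289.54 az 32.97 dz -0.07
```

Emit:
{"api": "arm_command", "payload": {
  "rows": [
    [[-1, 0, 0, 0, 0, 0, 5]]
  ]
}}

```text
time_s: 22.45
ee_pos: [543.5, 51.7, 67.9]
ee_rot: [-0.506, 0.271, -0.387, 0.722]
force: [0.5, -8.6, -4.6]
grip_width: 18.6
```

```bash
python3 st.py
```

```text
22.45 q7 [ 0.57 -0.99] Ftool [ 7.4  2.8 -5.7] trq [-1.75  0.49 -0.45] w 18.6 g [540.4  49.6  78.3] travel 289.74 az 32.97 dz -0.01
```

Emit:
{"api": "arm_command", "payload": {
  "rows": [
    [[0, 0, 0, 0, 0, 0, 5], [0, 0, 0, 0, 0, 0, 5]]
  ]
}}

```text
time_s: 22.65
ee_pos: [543.5, 51.7, 67.9]
ee_rot: [-0.506, 0.271, -0.387, 0.722]
force: [-1.9, -5.6, -2.9]
grip_width: 18.2
```

```bash
python3 st.py
```

```text
22.65 q7 [ 0.57 -0.99] Ftool [ 3.6  1.1 -5.3] trq [-1.37  0.82 -0.25] w 18.2 g [540.4  49.6  78.2] travel 289.74 az 32.97 dz -0.04
```

Emit:
{"api": "arm_command", "payload": {
  "rows": [
    [[1, 0, 0, 0, 0, 0, 5], [0, 0, 0, 0, 0, 0, 5], [0, 0, 0, 0, 0, 0, 5]]
  ]
}}

```text
time_s: 22.95
ee_pos: [543.6, 51.5, 67.9]
ee_rot: [-0.506, 0.271, -0.387, 0.722]
force: [-6.1, -3.0, 0.7]
grip_width: 18.7
```

```bash
python3 st.py
```

```text
22.95 q7 [ 0.57 -0.99] Ftool [-0.9 -2.9 -6.1] trq [-0.84  1.2  -0.02] w 18.7 g [540.5  49.4  78.2] travel 289.52 az 32.97 dz -0.06
```

```bash
python3 - <<'E'
from h import *
from rig import r
for c in ["scene","top","wrist"]:
    p=r.camera(c); a=cv2.cvtColor(p["color"],cv2.COLOR_RGB2BGR)
    if c=="top": a=cv2.resize(a[120:260,110:400],None,fx=2.7,fy=2.7,interpolation=cv2.INTER_CUBIC)
    if c=="scene":
        a=cv2.resize(a[130:350,100:400],None,fx=2.6,fy=2.6,interpolation=cv2.INTER_CUBIC)
        print([(x["point"],x["conf"]) for n in ("blank_centre","drill_axis") for x in r.spot_point(p,n)[:1]])
    cv2.imwrite(f"pics/{c}3.png",a)
E
```

```text
[([231.6, 244.5], 0.89), ([231.0, 244.2], 0.65)]
```

View pics/scene3.png

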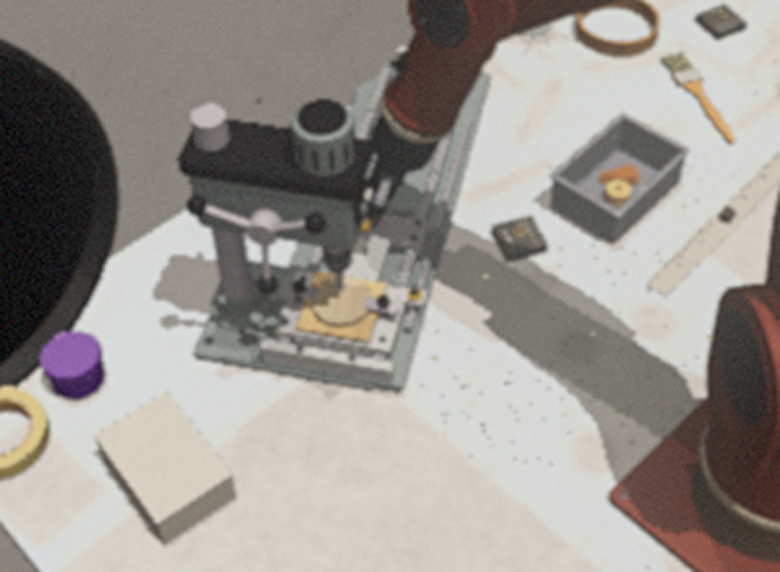

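View pics/top3.png

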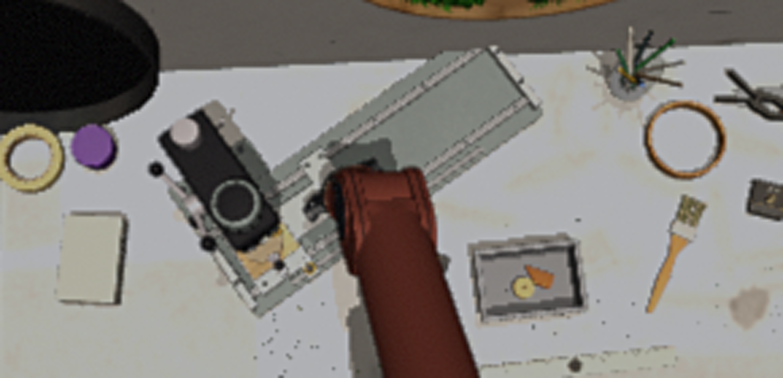

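View pics/wrist3.png

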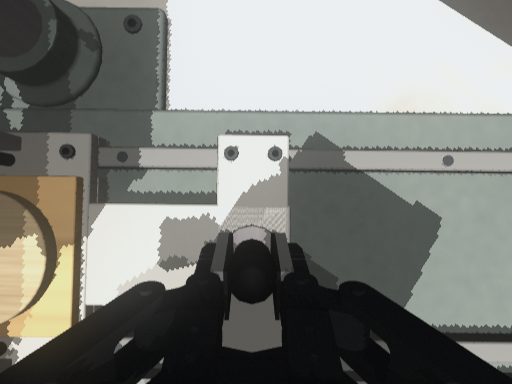

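```bash
python3 st.py; python3 -c "
from rig import r
print(r.sign_off())"
```

```text
23.2 q7 [ 0.57 -0.99] Ftool [-0.1 -3.4 -6.8] trq [-0.84  1.3   0.03] w 18.4 g [540.5  49.4  78.2] travel 289.56 az 32.98 dz -0.09
the job is handed in; nothing more can be done
None
```

The plug and the offcut are both in the grey bin. The carrier is in the notch under the drill, and the gripper is closed on the pull post. I handed the job in at about 23 s.

**Notch:**
- The push needed fell from about 6.5 N to about 0 as the ball pulled the carrier in, then rose again as the carrier stopped at 289.7 mm of travel. I had expected about 289 mm from the camera estimate of where the carrier started.
- Backing the command off by 1 mm moved the carrier only 0.2 mm, so the ball is holding it.

**Last checks:**
- **Grip:** the gripper reads 18.4 mm on the 20 mm post. It also read 2–3 mm low on the plug and offcut.
- **Force:** it is close to zero along the rails, with about 7 N of sideways and vertical load left.
- **Scene view:** the networks place the blank's centre and the drill tip within about 1 pixel of each other.
- **Bystanders:** the other things on the bench look unmoved.

**Things that disagreed with the description or were unexpected:**
- **Slide angle:** the slide stands about 33° from the world y axis, not within 22° as stated, so I worked from the measured angle.
- **Wall disc:** a framed disc on the wall overhangs the load end. The wrist camera's view was inside it for a moment, with no contact force felt. I therefore gripped the post with the tool tilted about 20° towards the robot, and it is still held that way.

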